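Make up a jeans kit and a dress kit

ROBOT

A 6-joint arm with a two-finger parallel gripper is mounted at the origin on a cart in front of the work surface, level with it; the furniture and walls round the work are solid. World frame = base frame: x ahead of the robot, y to its left, z up, the work surface at z = 0. Lengths are in mm, angles in degrees, forces in N, time in s.
With the tool pointing down it reaches from about 325 to 850 mm from the base axis. Payload 4.4 kg.
Tool frame: the origin (TCP) lies at the very end of the fingers, on their centre line; the grasp point (between the pads) lies 19 mm behind it; z points along the fingers, y is the line along which they close (so a half turn about z gives the same grasp; the last joint's range is limited). The gripper opens to 94 mm and grips with 3 to 60 N. Pads are 16 mm wide; open, the fingers measure 119 mm over their backs; the gripper's body (75 mm by 177 mm) begins 78 mm behind the grasp point.
Start: joints at [55.376, 11.837, 88.321, -0, 79.842, -8.623], TCP at [252.08, 516.8, 205.447] pointing down, gripper open.
Joint ranges: [-156.59, 156.59], [-49.26, 127.26], [12.9, 141.05], [-63.56, 243.56], [4.71, 150.69], [-161.64, 161.64]. Speed limits (degrees/s): [159.86, 159.86, 180, 180, 180, 180].

INTERFACE

Orientations are given as [roll, pitch, yaw] about the fixed x, y, z axes, in that order (R = Rz(yaw) Ry(pitch) Rx(roll)).
In Python, from station import ctrl gives the robot as it stands.
- The arm moves only by the tool drive_tool, never from a script. Its argument "series" is a list of rows, each a list of 4 numbers: the shift along the tool's x, y, z in m, then the turn about the tool's z in rad. A call has 1 to 12 rows; each row shifts and turns the commanded pose from where the row before left it, along the tool's axes as they then stand; what a row does not reach is not made up. A row lasts 1/10 s, in which the tool goes at most 50 mm and 8.59 degrees, less where a joint would pass 70% of its speed; a pose out of reach is approached as far as the arm can. A call is refused whole if a number of a shift passes 0.05 or a number of a turn 0.15, either way. A call with a gripper value outside its range is refused whole. "grip" is the opening, from -1 (shut) to 1 (fully open), set as the call begins (left out, the last holds). The fingers move at their own pace and stop on an object; "force" is the grip in N (left out, the last holds). Time passes only in rows, so rows that do not move let the fingers close. It gives the time, the measured TCP pose, the force, the opening and the grip force at its end, in the units of the state.
- ctrl.read_state(): the state, without advancing time (a new reading comes with each control period).
- ctrl.grab_frame(name): name is "scene" or "top" or "wrist"; returns (picture, depth): 400x640x3 uint8, red, green, blue; 400x640 float32, mm along the optical axis (not along the pixel's ray), 0 where there is no reading.
- ctrl.camera_model(name): a dict with "vfov" (degrees; the focal length in pixels is half the picture's height over the tangent of half this angle, whatever the lens; pixels are square), "cx", "cy" (the principal point, pixels), "rvec" (rotation vector, rad) and "tvec" (3), from world to camera coordinates, as OpenCV has them. Camera axes: x right, y down, z forward; pixel columns grow to the right and rows downward; lengths in mm; the calibration is good to about 2 mm. A picture is of the moment at which its call begins: read the wrist's pose just before it. camera_model takes no time and is no camera call; for the wrist camera it gives the pose at the moment of the call.
- ctrl.job_done(): hands the job in; it is judged then, once.
Trained networks look in the newest picture that a camera, given by its name, has taken for a name from the list of things; names that differ only in an ending like _2 or _b are one class to them, and where a whole thing is asked for, a point or a joint stands for the part that bears it (a point fixed in the world has none). Each returns a list of dicts, best first, with "conf" (0 to 1); they miss things now and then, are a little off and sometimes report something else, mostly with a low value. They report only what shows in the picture. A call takes as long as a camera call. They do not tell look-alikes from the thing itself.
- ctrl.look_for(target, camera): "location" ([column, row] in pixels, amid what is visible of it).
- ctrl.pinpoint(target, camera): "location" ([column, row] in pixels: a listed point, or the origin of a listed thing).
The state is a dict: "time": time; "joint_positions": joint angles; "joint_velocities": joint speeds; "tau": joint torques, N m; "tool_pos": TCP position; "ee_rot": TCP orientation; "wrist_force": force on the tool from outside, world axes, zero at the start; "wrist_torque": the same for the moment, N m; "grip_width": finger opening in mm; "grip_force": force on a finger pad.
Only numpy, scipy, OpenCV 4.12 (cv2) and the standard library are available. Lean on these libraries where they do the work, as an engineer would, in place of code of your own. Each camera call takes 0.05 s, during which the arm holds its last target. There are 200 camera calls.

TASK

Make up two sewing kits from the loose stock, setting each thing upright on the middle of its own round felt pad: into the blue tray, the jeans kit, go the steel weight (large pad), the navy spool (middle pad) and the brass thimble (small pad, open end down as it stands now); into the yellow tray, the dress kit, go the pink weight (large pad) and the red spool (smaller pad). Complete the jeans kit before you complete the dress kit. Leave the mustard and green spools where they stand.

Things in the scene. Friction and masses are not known exactly. Their poses are not given: they have to be found in the camera images.
- blue_tray: Blue tray (jeans kit), fixed, 164 (x) x 90 (y) mm. Origin: centre of its underside, z up. Floor top at z = 3 mm; rim 4 mm wide, top at z = 8 mm; 11 mm grip lip at each end. Three flush grey felt pads, white-ringed, at y = 0 in its frame: large (52 mm across, for the weight) centred at x = +52 mm, middle (36 mm, for the spool) at x = 0, small (26 mm, for the thimble) at x = -46 mm.
- yellow_tray: Yellow tray (dress kit), fixed, 120 (x) x 90 (y) mm; origin, floor, rim and lips as the blue one. Two grey felt pads, flush, at y = 0 in its frame: large (52 mm across, for the weight) centred at x = +28 mm, smaller (36 mm, for the spool) at x = -28 mm. Between robot and trays stands a sewing machine, 260 mm high over the table (world x 0.30 to 0.50 m, y -0.13 to 0.34 m): pass over or round it.
- steel_weight: Pale silvery-grey steel disc, a pattern weight 38 mm across and 15 mm high, about 110 g. Loose, lies flat on the table. Origin at the centre of its underside, z up.
- pink_weight: Pink disc, a pattern weight 42 mm across and 11 mm high, about 85 g. Loose, lies flat on the table. Origin at the centre of its underside, z up.
- navy_spool: Spool of navy blue thread, a cylinder 29 mm across and 61 mm high, about 30 g. Loose, stands upright on the table. Origin at the centre of its underside, z up along its axis.
- red_spool: Spool of red thread, a cylinder 29 mm across and 60 mm high, about 30 g. Loose, stands upright on the table. Origin at the centre of its underside, z up along its axis.
- brass_thimble: Pale brass thimble, 18 mm across at the open foot, slightly narrower at the top, 22 mm high, about 12 g. Loose, stands on its open end. Origin at the centre of its underside, z up along its axis.
- mustard_spool: Spool of mustard yellow thread, 29 mm across, 59 mm high; belongs to neither kit, loose, to be left standing. Origin at the centre of its underside.
- green_spool: Short wooden spool of green thread, 33 mm across, 36 mm high; belongs to neither kit, loose, to be left standing. Origin at the centre of its underside. Beyond it a tall wire rack stands at the right (world y below -0.32 m, x above 0.49 m), and things hang on the back wall from world x = 0.75 m on.
Mind the look-alikes: they are no part of the job. What is shaped like the navy_spool but orange is not meant.

How it is judged (in metres and radians):
On the way, in this order (a step that is already met when the one before it is completed fails the run):
1. the jeans kit is complete: steel weight, navy spool and thimble on their pads in the blue tray, released (y of steel_weight in the frame of blue_tray between -0.012 and 0.012 m and x of steel_weight in the frame of blue_tray between 0.04 and 0.064 m and z of each of steel_weight, navy_spool, brass_thimble in the frame of blue_tray below 0.007 m and angle between each of steel_weight, navy_spool, brass_thimble's own z axis and vertical below 0.15 rad and contact force between each of steel_weight, navy_spool, brass_thimble and the fingers below 0.1 N and y of navy_spool in the frame of blue_tray between -0.012 and 0.012 m and x of navy_spool in the frame of blue_tray between -0.012 and 0.012 m and y of brass_thimble in the frame of blue_tray between -0.012 and 0.012 m and x of brass_thimble in the frame of blue_tray between -0.058 and -0.034 m), for 0.2 s.
2. the dress kit is complete: pink weight and red spool on their pads in the yellow tray, released (y of pink_weight in the frame of yellow_tray between -0.012 and 0.012 m and x of pink_weight in the frame of yellow_tray between 0.016 and 0.04 m and z of each of pink_weight, red_spool in the frame of yellow_tray below 0.007 m and angle between each of pink_weight, red_spool's own z axis and vertical below 0.15 rad and contact force between each of pink_weight, red_spool and the fingers below 0.1 N and y of red_spool in the frame of yellow_tray between -0.012 and 0.012 m and x of red_spool in the frame of yellow_tray between -0.04 and -0.016 m), for 0.2 s.
At the end, for the whole second after the job is handed in: All five things stand upright (within 0.15 rad), released and at rest, on the floor of their tray, each within 12 mm in x and in y (tray's frame) of the centre of its own pad: steel weight, navy spool and thimble in the blue tray, pink weight and red spool in the yellow tray (all of step 1 and all of step 2 and linear speed of each of steel_weight, navy_spool, brass_thimble, pink_weight, red_spool below 0.02 m/s); the robot touches nothing.
It fails at once if the mustard spool is moved by more than 25 mm (distance of mustard_spool from where it was at the start of the episode above 0.025 m).
It fails at once if the green spool is moved by more than 25 mm (distance of green_spool from where it was at the start of the episode above 0.025 m).
It also fails if it takes over 138 s, if anything falls off the work surface, if the arm or the gripper's body presses on something with over 40 N, if the wrist force passes 120 N, or if a joint passes its speed limit or range.

## Working session

There is one attempt and no reset: what is moved stays moved. The work goes in short steps, Python scripts to look and compute and a tool call to move; the robot and the scene stay as the last step left them, time stands still between calls to the robot, and variables do not carry over. Pictures are saved under pics/ and viewed, at most 14 in all, crops included, and the job is handed in when it is done.

Besides the shell and the picture viewer there is one more tool, called after "Call:" as name(argument=value, ...), one argument or row to a line, values as JSON. drive_tool: Moves the arm, as the interface text tells. Its arguments: {"type":"object","properties":{"series":{"type":"array","items":{"type":"array","items":{"type":"number"}}},"grip":{"type":"number"},"force":{"type":"number"}},"required":["series"]}

```bash
ls; mkdir -p pics; cat > h.py <<'E'
import numpy as np, cv2
from station import ctrl
def cam(n):
    m=ctrl.camera_model(n); f=200/np.tan(np.radians(m["vfov"]/2))
    R=cv2.Rodrigues(np.array(m["rvec"],float))[0]; return m,f,R,np.array(m["tvec"],float).ravel()
def onplane(n,u,v,z):
    m,f,R,t=cam(n); d=R.T@np.array([(u-m["cx"])/f,(v-m["cy"])/f,1]); c=-R.T@t
    return c+d*(z-c[2])/d[2]
def cloud(n,dep):
    m,f,R,t=cam(n); v,u=np.mgrid[:400,:640]
    P=np.stack([(u-m["cx"])/f*dep,(v-m["cy"])/f*dep,dep],-1)
    return (P-t)@R
def save(img,name): cv2.imwrite("pics/"+name,img[...,::-1])
E
python3 - <<'E'
from h import *
for n in("scene","top","wrist"):
    im,d=ctrl.grab_frame(n); save(im,n+"0.png"); np.savez(n+"0.npz",im=im,d=d)
    print(n,{k:np.round(v,3) for k,v in ctrl.camera_model(n).items()}, -cam(n)[2].T@cam(n)[3])
    for t in "blue_tray yellow_tray steel_weight pink_weight navy_spool red_spool brass_thimble mustard_spool green_spool".split():
        r=ctrl.pinpoint(t,n)
        print(t,[(np.round(x["location"],1).tolist(),round(x["conf"],2),np.round(onplane(n,*x["location"],0)).tolist()) for x in r[:3]])
print(ctrl.read_state())
E
```

```text
pics
scene {'vfov': np.float64(52.258), 'cx': np.float64(319.857), 'cy': np.float64(195.187), 'rvec': array([ 2.147, -1.462,  0.439]), 'tvec': array([-125.586,  480.901,  712.867])} [  41.69542324 -132.11535949  857.91824202]
blue_tray [([278.0, 177.9], 0.69, [600.0, 223.0, -0.0]), ([181.3, 182.0], 0.18, [496.0, 456.0, 0.0])]
yellow_tray [([363.7, 206.5], 0.75, [596.0, -16.0, 0.0])]
steel_weight [([184.9, 182.9], 0.48, [497.0, 445.0, 0.0])]
pink_weight [([434.1, 291.1], 0.55, [442.0, -229.0, 0.0])]
navy_spool [([425.5, 249.6], 0.63, [534.0, -188.0, 0.0]), ([451.6, 263.3], 0.62, [522.0, -251.0, 0.0])]
red_spool []
brass_thimble [([436.9, 215.6], 0.43, [636.0, -192.0, 0.0])]
mustard_spool [([255.3, 144.0], 0.68, [686.0, 334.0, -0.0])]
green_spool [([462.5, 204.5], 0.49, [691.0, -244.0, 0.0])]
top {'vfov': np.float64(47.8), 'cx': np.float64(314.211), 'cy': np.float64(201.272), 'rvec': array([ 2.145, -2.168,  0.1  ]), 'tvec': array([ 133.953,  552.198, 1124.704])} [ 426.22207275  108.99681668 1180.79618533]
blue_tray [([278.4, 182.6], 0.82, [608.0, 223.0, 0.0]), ([368.1, 184.5], 0.24, [6
[... 1102 characters left out ...]
]
{'time': 1.5, 'joint_positions': array([ 5.53776220e+01,  1.18380650e+01,  8.83221264e+01, -8.85937686e-04,
        7.98426672e+01, -8.62108923e+00]), 'joint_velocities': array([-0.05604239, -0.00903787,  0.02525876,  0.07911388,  0.0463159 ,
       -0.01544991]), 'tau': array([ 4.41180396e-05, -3.70873618e+01, -2.81756634e+01,  6.98517286e-02,
        2.74182321e-02,  9.46632746e-07]), 'tool_pos': array([252.0656648 , 516.79211797, 205.43350314]), 'ee_rot': array([-1.79997043e+02,  4.33691650e-04,  1.53998868e+02]), 'wrist_force': array([0.08489275, 0.09978636, 0.35642438]), 'wrist_torque': array([-0.01885271,  0.00823791, -0.02640595]), 'grip_force': 0.0, 'grip_width': 94.25319795765157}
```

```bash
python3 - <<'E'
from h import *
im=np.load("top0.npz")["im"]
save(cv2.resize(im[110:280,160:490],None,fx=2.4,fy=2.4,interpolation=cv2.INTER_CUBIC),"topc.png")
save(np.load("scene0.npz")["im"],"sc.png")
E
```

```text
(no output)
```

View pics/topc.png

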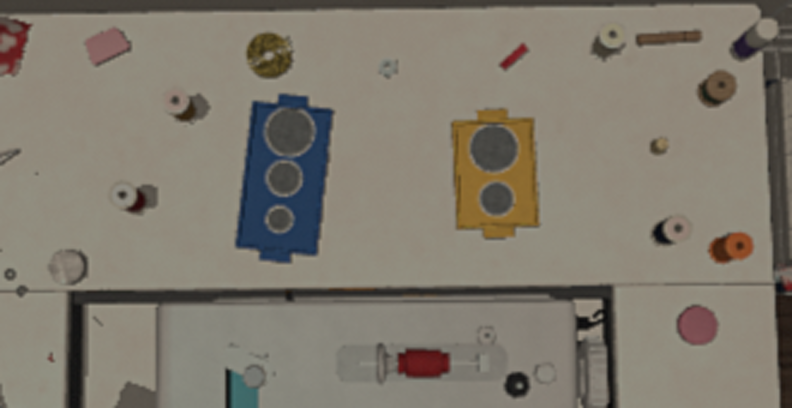

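View pics/sc.png

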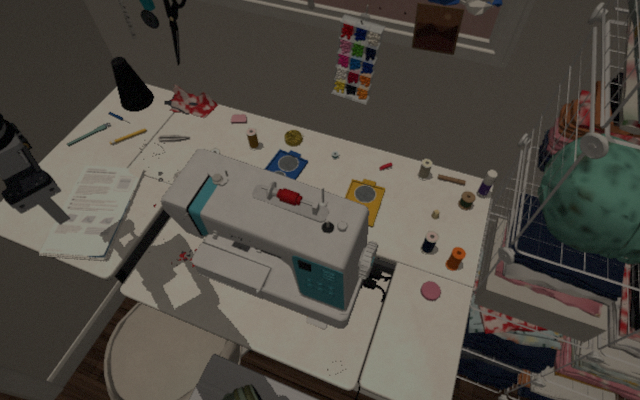

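The top crop (offset 160,110, ×2.4) shows these things:
- Left side: steel disc (68,266), red spool (125,195) and mustard spool (178,103).
- Trays: blue tray pads at (290,132), (284,178) and (279,218). Yellow tray pads at (494,148) and (496,199).
- Right side: navy spool (672,230) beside the orange look-alike (733,246), thimble (659,145), green spool (717,88) and pink disc (697,325).

The scene view agrees with this.

```bash
python3 - <<'E'
from h import *
D=np.load("top0.npz"); im,d=D["im"],D["d"]; P=cloud("top",d)
ok=d>0
tab=P[ok&(abs(P[...,0]-620)<60)&(abs(P[...,1]-120)<40)][:,2]; print("table z",np.median(tab),tab.std())
for n,x,y,h in [("steel",500,453,15),("red",575,389,60),("mustard",665,335,59),("navy",530,-188,61),("orange",509,-251,60),("thimble",636,-182,22),("green",695,-250,36),("pink",440,-213,11)]:
    z=P[...,2]; m=ok&(np.hypot(P[...,0]-x,P[...,1]-y)<35)&(z>0.55*h)
    q=P[m]; zt=np.percentile(q[:,2],90) if len(q) else 0
    mm=m&(z>max(zt-6,.6*h)); q=P[mm]
    v,u=np.nonzero(mm)
    c=onplane("top",u.mean(),v.mean(),h) if len(u) else 0
    print(n,mm.sum(),round(zt,1),np.round(q.mean(0),1),np.round((q.max(0)-q.min(0)),1),np.round(c,1))
# pads: grey inside trays
from itertools import product
for n,u,v,r in [("bL",290,132,22),("bM",284,178,15),("bS",279,218,10),("yL",494,148,20),("yS",496,199,15)]:
    u=160+u/2.4; v=110+v/2.4
    vv,uu=np.mgrid[:400,:640]
    hsv=cv2.cvtColor(im,cv2.COLOR_RGB2HSV)
    m=(hsv[...,1]<70)&(np.hypot(uu-u,vv-v)<r/2.4+4)
    c=onplane("top",uu[m].mean(),vv[m].mean(),3)
    print(n,m.sum(),np.round(c,1), "diam",np.round(2*np.sqrt(m.sum()/np.pi)*1180/(200/np.tan(np.radians(23.9))),1))
print(ctrl.read_state()["time"])
E
```

```text
table z 2.328927173323659 363.891276844356
steel 157 17.8 [507.9 458.1  15.5] [36.7 37.4  8.7] [507.9 458.2  15. ]
red 86 62.0 [579.1 386.7  60.3] [25.6 25.5  9.1] [579.2 386.8  60. ]
mustard 43 704.8 [698.3 334.6 704.2] [ 2.4 21.3  6.9] [1066.7  640.1   59. ]
navy 99 63.4 [ 537.7 -190.2   61.1] [25.1 27.9  7.6] [ 537.7 -190.3   61. ]
orange 97 63.8 [ 518.9 -252.1   61.6] [27.5 28.9  8.4] [ 519.  -252.7   60. ]
thimble 23 23.7 [ 633.  -187.    21.5] [10.9 12.6  7.7] [ 632.9 -186.9   22. ]
green 104 39.8 [ 693.6 -248.1   37.3] [32.4 31.9  7.6] [ 693.9 -248.5   36. ]
pink 197 13.4 [ 437.8 -220.4   11.1] [38.5 39.3  9.5] [ 437.8 -220.4   11. ]
bL 383 [654.8 218.    3. ] diam 57.7
bM 205 [605.  224.3   3. ] diam 42.2
bS 118 [559.2 229.4   3. ] diam 32.0
yL 325 [634.3  -7.1   3. ] diam 53.2
yS 164 [578.5  -8.7   3. ] diam 37.8
1.5
```

Call:
drive_tool(
  series=[
    [0, 0, 0, -0.15],
    [0, 0, 0, -0.15],
    [0, 0, 0, -0.15],
  ],
)

```text
time: 1.8
tool_pos: [252.1, 516.8, 205.4]
ee_rot: [-180.0, -0.0, -179.9]
wrist_force: [-0.2, -0.1, -0.0]
grip_width: 94.0
grip_force: 0.0
```

Call:
drive_tool(
  series=[
    [-0.032, -0.0074, 0.012, 0],
    [-0.032, -0.0074, 0.012, 0],
    [-0.032, -0.0074, 0.012, 0],
    [-0.032, -0.0074, 0.012, 0],
    [-0.032, -0.0074, 0.012, 0],
    [-0.032, -0.0074, 0.012, 0],
    [-0.032, -0.0074, 0.012, 0],
    [-0.032, -0.0074, 0.012, 0],
    [0, 0, 0, 0],
    [0, 0, 0, 0],
  ],
)

```text
time: 2.8
tool_pos: [507.9, 456.1, 108.6]
ee_rot: [-180.0, -0.1, 179.7]
wrist_force: [-0.4, -0.8, -0.8]
grip_width: 93.7
grip_force: 0.0
```

```bash
cat >> h.py <<'E'
def log():
    s=ctrl.read_state(); print(round(s["time"],2),np.round(s["tool_pos"],1),np.round(s["ee_rot"],1),np.round(s["joint_positions"],2),np.round(s["wrist_force"],1),round(s["grip_width"],1),round(s["grip_force"],1))
E
python3 - <<'E'
from h import *
log()
im,d=ctrl.grab_frame("wrist"); P=cloud("wrist",d); z=P[...,2]
m=(d>0)&(np.hypot(P[...,0]-508,P[...,1]-458)<40)&(z>9)&(z<22)
print(m.sum(),P[m].mean(0),P[m].max(0),P[m].min(0))
save(im,"w1.png")
E
```

```text
2.8 [507.9 456.1 108.6] [-1.800e+02 -1.000e-01  1.797e+02] [ 3.465e+01  2.943e+01  7.662e+01  3.000e-02  7.405e+01 -5.505e+01] [-0.4 -0.8 -0.8] 93.7 0.0
1347 [504.76777017 461.58176008  16.01400903] [524.26348318 479.93988782  18.47141644] [487.02714918 443.33579193   9.00265844]
```

View pics/w1.png

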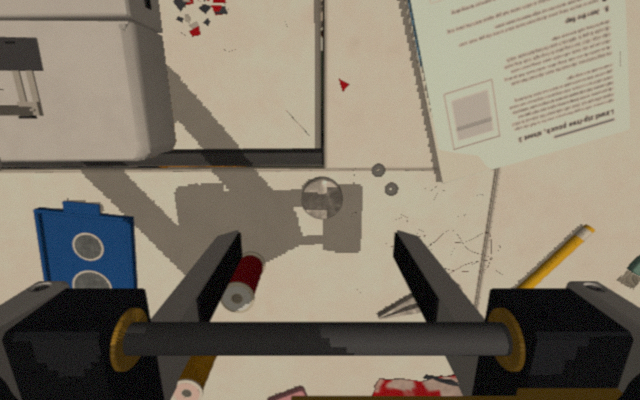

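The wrist view shows the steel disc at (322,199), centred between the open fingers. Its measured position agrees with the top camera to 3 mm, so I'm going down to grasp it.

Call:
drive_tool(
  series=[
    [0, 0.001, 0.02, 0],
    [0, 0.001, 0.025, 0],
    [0, 0.001, 0.025, 0],
    [0, 0, 0.02, 0],
    [0, 0, 0.01, 0],
    [0, 0, 0.005, 0],
    [0, 0, 0, 0],
    [0, 0, 0, 0],
  ],
)

```text
time: 3.65
tool_pos: [508.6, 460.5, 6.0]
ee_rot: [179.9, 0.1, 179.8]
wrist_force: [0.5, 0.9, 0.6]
grip_width: 93.8
grip_force: 0.0
```

Call:
drive_tool(
  series=[
    [0, 0, 0, 0],
    [0, 0, 0, 0],
    [0, 0, 0, 0],
    [0, 0, 0, 0],
    [0, 0, 0, 0],
    [0, 0, 0, 0],
    [0, 0, 0, 0],
    [0, 0, 0, 0],
  ],
  grip=-1,
  force=20,
)

```text
time: 4.45
tool_pos: [507.9, 459.6, 4.4]
ee_rot: [-180.0, -0.0, 179.8]
wrist_force: [-0.8, -0.2, -0.4]
grip_width: 37.5
grip_force: 20.0
```

Call:
drive_tool(
  series=[
    [0, 0, -0.02, 0],
    [0, 0, -0.03, 0],
    [0, 0, -0.03, 0],
    [0, 0, -0.025, 0],
    [-0.015, -0.024, 0, 0],
    [-0.018, -0.03, 0, 0],
    [-0.02, -0.032, 0, 0],
    [-0.02, -0.032, 0, 0],
    [-0.02, -0.032, 0, 0],
    [-0.02, -0.032, 0, 0],
    [-0.018, -0.03, 0, 0],
    [-0.018, -0.03, 0, 0],
  ],
)

```text
time: 5.65
tool_pos: [656.2, 215.6, 109.0]
ee_rot: [-180.0, -0.1, 179.8]
wrist_force: [0.6, 0.6, -1.6]
grip_width: 37.0
grip_force: 20.0
```

Call:
drive_tool(
  series=[
    [0, 0, 0, 0],
    [0, 0, 0, 0],
    [0, 0, 0, 0],
  ],
)

```text
time: 5.95
tool_pos: [655.1, 217.9, 109.0]
ee_rot: [180.0, -0.1, 179.8]
wrist_force: [-0.5, -1.2, -0.4]
grip_width: 37.1
grip_force: 20.0
```

```bash
python3 - <<'E'
from h import *
log()
im,d=ctrl.grab_frame("wrist"); save(im,"w2.png")
E
```

```text
5.95 [655.1 217.9 109. ] [ 1.800e+02 -1.000e-01  1.798e+02] [ 1.121e+01  3.027e+01  7.530e+01  3.000e-02  7.449e+01 -7.862e+01] [-0.5 -1.2 -0.4] 37.1 20.0
```

View pics/w2.png

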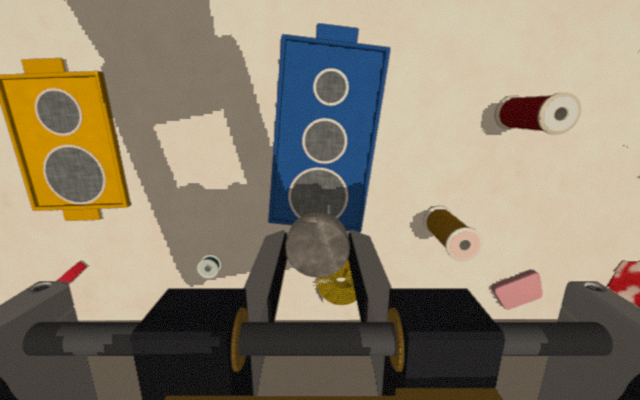

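The wrist view shows the steel disc held at (318,245). The blue pads are at (331,87), (324,141) and (318,195), and the yellow pads at (58,112) and (74,175). I'll cross-check the pads and the held disc.

```bash
python3 - <<'E'
from h import *
for n,u,v,z in [("bS",331,87,3),("bM",324,141,3),("bL",318,195,3),("yS",58,112,3),("yL",74,175,3),("red",561,112,60),("steel top",318,245,122),("mustard",462,245,59)]:
    print(n,np.round(onplane("wrist",u,v,z),1))
E
```

```text
bS [556.8 231.1   3. ]
bM [602.7 225.2   3. ]
bL [653.  219.7   3. ]
yS [576.8  -7.9   3. ]
yL [633.1  -6.2   3. ]
red [577.2 390.4  60. ]
steel top [649.9 219.3 122. ]
mustard [679.1 334.   59. ]
```

Call:
drive_tool(
  series=[
    [-0.001, 0.001, 0.02, 0],
    [0, 0, 0.025, 0],
    [0, 0, 0.02, 0],
    [0, 0, 0.015, 0],
    [0, 0, 0.01, 0],
    [0, 0, 0.006, 0],
    [0, 0, 0.004, 0],
    [0, 0, 0, 0],
    [0, 0, 0, 0],
    [0, 0, 0, 0],
  ],
)

```text
time: 7.0
tool_pos: [657.7, 218.1, 10.5]
ee_rot: [180.0, 0.1, 179.8]
wrist_force: [-1.0, -0.6, -1.2]
grip_width: 37.3
grip_force: 20.0
```

```bash
python3 -c "
from h import *
log()"
```

```text
7.0 [657.7 218.1  10.5] [1.800e+02 1.000e-01 1.798e+02] [ 11.2   36.82  77.93  -0.    65.15 -78.57] [-1.  -0.6 -1.2] 37.3 20.0
```

Call:
drive_tool(
  series=[
    [0, 0, 0.0025, 0],
    [0, 0, 0, 0],
    [0, 0, 0, 0],
  ],
)

```text
time: 7.3
tool_pos: [657.5, 218.1, 7.4]
ee_rot: [180.0, 0.1, 179.8]
wrist_force: [0.9, 0.8, -0.0]
grip_width: 37.5
grip_force: 20.0
```

Call:
drive_tool(
  series=[
    [0, 0, 0, 0],
    [0, 0, 0, 0],
    [0, 0, 0, 0],
    [0, 0, 0, 0],
    [0, 0, -0.01, 0],
    [0, 0, -0.03, 0],
    [0, 0, -0.03, 0],
    [0, 0, -0.03, 0],
    [0, 0, -0.02, 0],
  ],
  grip=0.02,
)

```text
time: 8.2
tool_pos: [658.4, 218.4, 130.9]
ee_rot: [179.9, 0.3, 179.8]
wrist_force: [1.2, 0.9, 0.7]
grip_width: 47.8
grip_force: 0.0
```

Call:
drive_tool(
  series=[
    [0.015, 0.03, 0, 0],
    [0.016, 0.035, 0, 0],
    [0.016, 0.035, 0, 0],
    [0.016, 0.035, 0, 0],
    [0.015, 0.033, 0, 0],
    [0, 0, 0, 0.12],
    [0, 0, 0, 0.15],
    [0, 0, 0, 0.15],
    [0, 0, 0, 0.15],
    [0, 0, 0, 0.15],
    [0, 0, 0, 0.15],
    [0, 0, 0, 0.15],
  ],
)

```text
time: 9.4
tool_pos: [579.7, 386.5, 127.9]
ee_rot: [180.0, 0.0, 121.0]
wrist_force: [-0.0, -0.3, 0.4]
grip_width: 48.2
grip_force: 0.0
```

```bash
python3 - <<'E'
from h import *
log()
im,d=ctrl.grab_frame("top"); save(im[110:280,160:490],"t2.png"); P=cloud("top",d); z=P[...,2]
m=(d>0)&(np.hypot(P[...,0]-656,P[...,1]-218)<40)&(z>12)&(z<24)
print(m.sum(),P[m].mean(0),P[m].max(0),P[m].min(0))
E
```

```text
9.4 [579.7 386.5 127.9] [180.   0. 121.] [26.58 29.92 73.49 -0.   76.55 -4.41] [-0.  -0.3  0.4] 48.2 0.0
166 [656.82544705 216.27550723  17.63428524] [676.36104569 235.63384221  22.96921162] [637.87962885 198.69795194  12.00120119]
```

Call:
drive_tool(
  series=[
    [0, 0, 0, 0.15],
    [0, 0, 0, 0.15],
    [0, 0, 0, 0.15],
    [0, 0, 0, 0.15],
    [0, 0, 0, 0.15],
    [0, 0, 0, 0.15],
    [0, 0, 0, 0.15],
    [0, 0, 0, 0.15],
    [0, 0, 0, 0.15],
    [0, 0, 0, 0.15],
    [0, 0, 0, 0.15],
    [0, 0, 0, 0.15],
  ],
)

```text
time: 10.65
tool_pos: [579.7, 386.4, 127.7]
ee_rot: [-180.0, -0.0, 18.0]
wrist_force: [0.1, -0.5, -0.4]
grip_width: 48.0
grip_force: 0.0
```

Call:
drive_tool(
  series=[
    [0, 0, 0, 0.15],
    [0, 0, 0, 0.15],
    [-0.001, -0.001, 0, 0.012],
    [0, 0, 0, 0],
    [0, 0, 0, 0],
  ],
  grip=0.5,
)

```text
time: 11.15
tool_pos: [578.5, 387.4, 127.2]
ee_rot: [-180.0, -0.0, 0.5]
wrist_force: [-1.0, 0.5, 0.4]
grip_width: 70.6
grip_force: 0.0
```

```bash
python3 - <<'E'
from h import *
log()
im,d=ctrl.grab_frame("wrist"); save(im,"w3.png"); P=cloud("wrist",d); z=P[...,2]
m=(d>0)&(np.hypot(P[...,0]-579,P[...,1]-387)<30)&(z>55)&(z<66)
print(m.sum(),P[m].mean(0),P[m].max(0),P[m].min(0))
E
```

```text
11.15 [578.5 387.4 127.2] [-180.    -0.     0.5] [ 26.7   29.92  73.56   0.    76.5  116.19] [-1.   0.5  0.4] 70.6 0.0
859 [578.82152827 389.1516303   60.24864057] [592.99289086 403.26917044  62.3832447 ] [563.65107275 375.05330008  55.17658656]
```

View pics/w3.png

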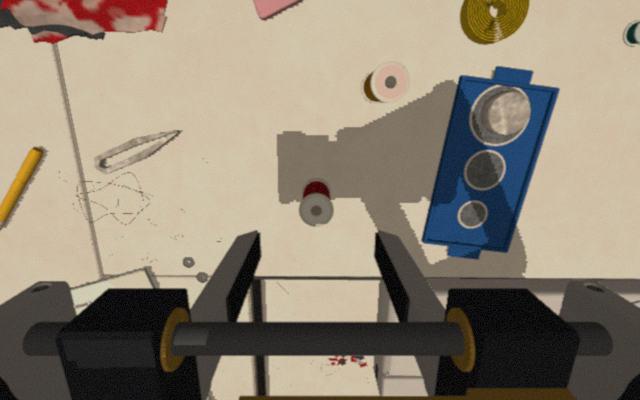

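The wrist view shows the red spool's top at (316,208), midway between the fingers, and the steel weight on its pad at (500,112). Going down on the red spool.

Call:
drive_tool(
  series=[
    [0, -0.001, 0.02, 0],
    [0, 0, 0.025, 0],
    [0, 0, 0.025, 0],
    [0, 0, 0.02, 0],
    [0, 0, 0.014, 0],
    [0, 0, 0.008, 0],
    [0, 0, 0, 0],
    [0, 0, 0, 0],
  ],
)

```text
time: 12.0
tool_pos: [579.3, 388.7, 15.9]
ee_rot: [-180.0, -0.1, 0.3]
wrist_force: [0.4, -0.1, 0.2]
grip_width: 70.6
grip_force: 0.0
```

Call:
drive_tool(
  series=[
    [0, 0, 0, 0],
    [0, 0, 0, 0],
    [0, 0, 0, 0],
    [0, 0, 0, 0],
    [0, 0, 0, 0],
    [0, 0, 0, 0],
    [0, 0, 0, 0],
  ],
  grip=-1,
  force=15,
)

```text
time: 12.7
tool_pos: [578.6, 388.4, 15.0]
ee_rot: [-180.0, 0.0, 0.3]
wrist_force: [-0.4, -0.1, 0.6]
grip_width: 28.9
grip_force: 15.0
```

Call:
drive_tool(
  series=[
    [0, 0, -0.01, 0],
    [0, 0, -0.03, 0],
    [0, 0, -0.03, 0],
    [0, 0, -0.03, 0],
    [0, 0, -0.02, 0],
    [0, 0, 0, 0],
  ],
)

```text
time: 13.3
tool_pos: [581.5, 389.9, 140.5]
ee_rot: [-179.8, -0.5, 0.3]
wrist_force: [0.5, 0.4, -0.7]
grip_width: 28.9
grip_force: 15.0
```

Call:
drive_tool(
  series=[
    [0, 0.02, 0, 0],
    [0, 0.036, 0, 0],
    [0, 0.038, 0, 0],
    [0, 0.038, 0, 0],
    [0, 0.038, 0, 0],
    [0, 0.038, 0, 0],
    [0, 0.038, 0, 0],
    [0, 0.038, 0, 0],
    [0, 0.038, 0, 0],
    [0, 0.038, 0, 0],
    [0, 0.036, 0, 0],
    [0, 0, 0, 0],
  ],
)

```text
time: 14.5
tool_pos: [580.0, -11.8, 133.7]
ee_rot: [179.9, 0.1, 0.0]
wrist_force: [0.2, -0.0, -0.2]
grip_width: 28.8
grip_force: 15.0
```

Call:
drive_tool(
  series=[
    [0, 0, 0, 0],
    [0, 0, 0, 0],
    [0, 0, 0, 0],
  ],
)

```text
time: 14.8
tool_pos: [580.5, -6.2, 134.5]
ee_rot: [-180.0, 0.0, 0.4]
wrist_force: [-0.0, 0.2, -0.8]
grip_width: 28.5
grip_force: 15.0
```

```bash
python3 - <<'E'
from h import *
log()
im,d=ctrl.grab_frame("wrist"); save(im,"w4.png")
E
```

```text
14.8 [580.5  -6.2 134.5] [-180.     0.     0.4] [-9.160e+00  1.632e+01  9.157e+01  2.000e-02  7.216e+01  8.039e+01] [-0.   0.2 -0.8] 28.5 15.0
```

View pics/w4.png

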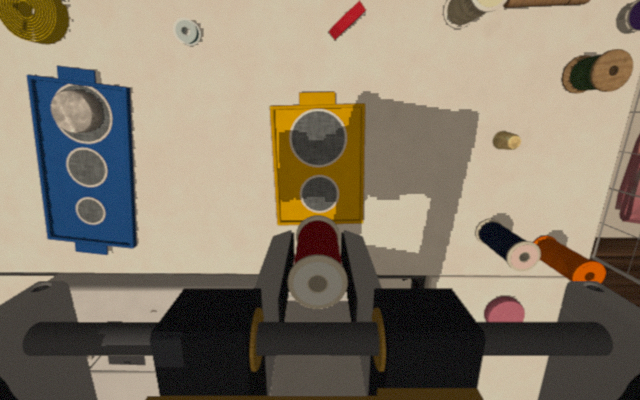

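The wrist view shows the red spool held upright at (318,280). The yellow pads are at (320,194) and (318,138), the thimble at (508,141), navy top at (523,257) and pink at (504,309). I'll check these in world coordinates.

```bash
python3 - <<'E'
from h import *
for n,u,v,z in [("yS",320,194,3),("yL",318,138,3),("bS",90,210,3),("bM",86,167,3),("held top",318,284,180),("navy",523,257,61),("pink",505,308,11)]:
    print(n,np.round(onplane("wrist",u,v,z),1))
im,d=ctrl.grab_frame("wrist"); P=cloud("wrist",d); z=P[...,2]
for x,y,h,r in [(633,-187,22,20),(538,-190,61,22)]:
    m=(d>0)&(np.hypot(P[...,0]-x,P[...,1]-y)<r)&(z>h-4)&(z<h+6)
    print(m.sum(),P[m].mean(0),np.ptp(P[m],axis=0))
E
```

```text
yS [576.4  -8.3   3. ]
yL [633.1  -5.8   3. ]
bS [557.4 231.2   3. ]
bM [602.8 226.4   3. ]
held top [579.9  -6.  180. ]
navy [ 535.7 -188.1   61. ]
pink [ 448.2 -216.    11. ]
211 [ 632.8446696  -184.43026801   21.78793413] [13.93139871 13.42741704  6.23501098]
773 [ 537.37719547 -187.70527133   61.47876952] [28.27859674 29.33737159  6.88816973]
```

Call:
drive_tool(
  series=[
    [-0.0025, 0.002, 0.015, 0],
    [0, 0, 0.02, 0],
    [0, 0, 0.02, 0],
    [0, 0, 0.015, 0],
    [0, 0, 0.01, 0],
    [0, 0, 0, 0],
    [0, 0, 0, 0],
  ],
)

```text
time: 15.6
tool_pos: [578.8, -9.6, 55.3]
ee_rot: [180.0, -0.0, 0.3]
wrist_force: [0.6, -0.1, 0.2]
grip_width: 28.6
grip_force: 15.0
```

```bash
python3 - <<'E'
from h import *
log()
im,d=ctrl.grab_frame("scene"); save(im,"s4.png")
E
```

```text
15.6 [578.8  -9.6  55.3] [180.   -0.    0.3] [-9.51 21.68 95.   -0.   63.29 80.14] [ 0.6 -0.1  0.2] 28.6 15.0
```

View pics/s4.png

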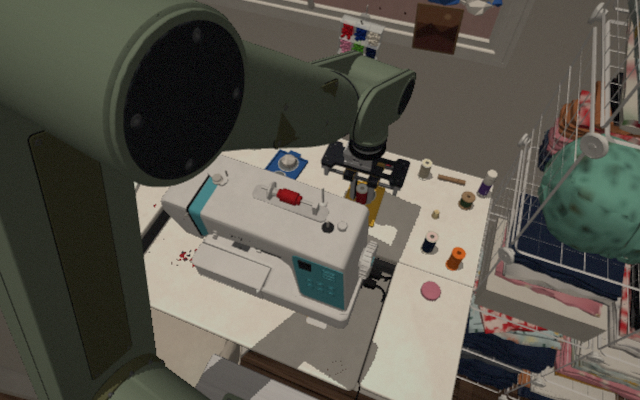

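The scene view shows the forearm well clear above the sewing machine. Carrying on down.

Call:
drive_tool(
  series=[
    [-0.001, -0.001, 0.015, 0],
    [0, 0, 0.012, 0],
    [0, 0, 0.006, 0],
    [0, 0, 0.003, 0],
    [0, 0, 0, 0],
    [0, 0, 0, 0],
    [0, 0, 0, 0],
  ],
)

```text
time: 16.35
tool_pos: [577.6, -8.7, 19.0]
ee_rot: [180.0, -0.0, 0.3]
wrist_force: [-0.0, 0.2, -0.1]
grip_width: 28.9
grip_force: 15.0
```

```bash
python3 -c "
from h import *
log()"
```

```text
16.35 [577.6  -8.7  19. ] [180.   -0.    0.3] [-9.45 24.57 96.08  0.   59.32 80.22] [-0.   0.2 -0.1] 28.9 15.0
```

Call:
drive_tool(
  series=[
    [0, 0, 0.001, 0],
    [0, 0, 0, 0],
  ],
)

```text
time: 16.55
tool_pos: [577.5, -8.7, 18.0]
ee_rot: [180.0, -0.0, 0.3]
wrist_force: [0.1, -0.5, -0.8]
grip_width: 28.8
grip_force: 15.0
```

Call:
drive_tool(
  series=[
    [0, 0, 0, 0],
    [0, 0, 0, 0],
    [0, 0, 0, 0],
    [0, 0, 0, 0],
    [0, 0, -0.01, 0],
    [0, 0, -0.03, 0],
    [0, 0, -0.03, 0],
    [0, 0, -0.03, 0],
    [0, 0, -0.02, 0],
  ],
  grip=0.1,
)

```text
time: 17.45
tool_pos: [578.7, -8.9, 141.4]
ee_rot: [180.0, -0.2, 0.3]
wrist_force: [0.4, -0.2, -0.2]
grip_width: 52.0
grip_force: 0.0
```

Call:
drive_tool(
  series=[
    [-0.006, 0.026, 0, 0],
    [-0.007, 0.031, 0, 0],
    [-0.007, 0.031, 0, 0],
    [-0.007, 0.031, 0, 0],
    [-0.007, 0.031, 0, 0],
    [-0.006, 0.03, 0, 0],
    [0, 0, 0, 0.145],
    [0, 0, 0, 0.145],
    [0, 0, 0, 0.145],
    [0, 0, 0, 0.145],
    [0, 0, 0, 0.145],
    [0, 0, 0, 0.145],
  ],
)

```text
time: 18.65
tool_pos: [538.6, -189.0, 138.8]
ee_rot: [-180.0, -0.0, -49.9]
wrist_force: [-0.8, 0.0, 0.1]
grip_width: 51.5
grip_force: 0.0
```

Call:
drive_tool(
  series=[
    [0, 0, 0, 0],
    [0, 0, 0, 0],
  ],
)

```text
time: 18.85
tool_pos: [538.5, -189.0, 138.5]
ee_rot: [-180.0, -0.0, -49.3]
wrist_force: [-0.3, 0.2, -0.6]
grip_width: 51.5
grip_force: 0.0
```

```bash
cat >> h.py <<'E'
def blob(P,d,x,y,h,r):
    z=P[...,2]; m=(d>0)&(np.hypot(P[...,0]-x,P[...,1]-y)<r)&(z>h-4)&(z<h+6)
    print(m.sum(),np.round(P[m].mean(0),1) if m.any() else "",np.round(np.ptp(P[m],axis=0),1) if m.any() else "")
E
python3 - <<'E'
from h import *
log()
im,d=ctrl.grab_frame("wrist"); save(im,"w5.png"); P=cloud("wrist",d)
print("navy");blob(P,d,538,-189,61,22)
im,d=ctrl.grab_frame("top"); P=cloud("top",d)
print("red");blob(P,d,578,-8,63,22)
E
```

```text
18.85 [ 538.5 -189.   138.5] [-180.    -0.   -49.3] [-28.02  14.89  92.88   0.    72.19 111.32] [-0.3  0.2 -0.6] 51.5 0.0
navy
800 [ 536.7 -188.8   61.6] [28.5 28.7  6.6]
red
94 [577.9  -9.4  63.3] [28.4 25.3  7.8]
```

View pics/w5.png

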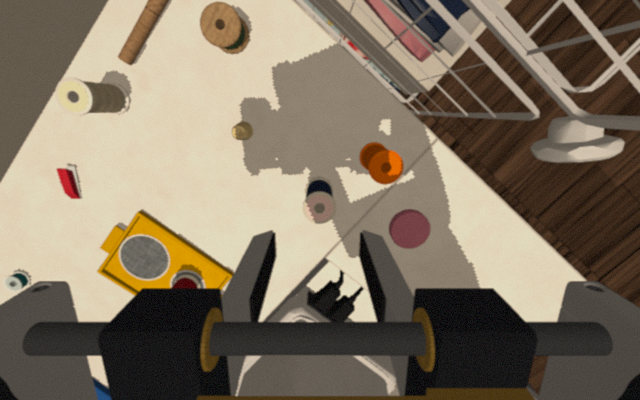

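The wrist view shows the navy spool's top at (319,207), between the fingers, with orange clear at (385,165). The red spool stands on its pad. Grasping navy.

Call:
drive_tool(
  series=[
    [-0.0007, 0.0008, 0.02, 0],
    [0, 0, 0.025, 0],
    [0, 0, 0.025, 0],
    [0, 0, 0.025, 0],
    [0, 0, 0.018, 0],
    [0, 0, 0.01, 0],
    [0, 0, 0, 0],
    [0, 0, 0, 0],
  ],
)

```text
time: 19.75
tool_pos: [538.0, -189.2, 15.6]
ee_rot: [-180.0, -0.1, -49.5]
wrist_force: [-1.0, -0.3, 0.4]
grip_width: 51.8
grip_force: 0.0
```

Call:
drive_tool(
  series=[
    [0, 0, 0, 0],
    [0, 0, 0, 0],
    [0, 0, 0, 0],
    [0, 0, 0, 0],
    [0, 0, 0, 0],
  ],
  grip=-1,
  force=15,
)

```text
time: 20.25
tool_pos: [537.9, -189.2, 15.7]
ee_rot: [-180.0, -0.1, -49.5]
wrist_force: [-0.5, -0.5, 3.7]
grip_width: 28.6
grip_force: 15.0
```

Call:
drive_tool(
  series=[
    [0, 0, -0.01, 0],
    [0, 0, -0.03, 0],
    [0, 0, -0.03, 0],
    [0, 0, -0.03, 0],
    [0, 0, -0.03, 0],
    [0, 0, -0.01, 0],
    [0, 0, 0, -0.145],
    [0, 0, 0, -0.145],
    [0, 0, 0, -0.145],
    [0, 0, 0, -0.145],
    [0, 0, 0, -0.145],
    [0, 0, 0, -0.135],
  ],
)

```text
time: 21.45
tool_pos: [536.6, -188.5, 153.7]
ee_rot: [-179.9, 0.1, 0.1]
wrist_force: [1.3, 0.3, -0.2]
grip_width: 28.9
grip_force: 15.0
```

Call:
drive_tool(
  series=[
    [0, 0, 0, 0],
    [0, 0, 0, 0],
  ],
)

```text
time: 21.65
tool_pos: [536.8, -188.6, 154.2]
ee_rot: [-180.0, 0.1, -0.4]
wrist_force: [0.5, -0.0, 0.6]
grip_width: 28.5
grip_force: 15.0
```

Call:
drive_tool(
  series=[
    [0.004, -0.02, 0, 0],
    [0.006, -0.038, 0, 0],
    [0.006, -0.04, 0, 0],
    [0.006, -0.04, 0, 0],
    [0.007, -0.04, 0, 0],
    [0.007, -0.04, 0, 0],
    [0.007, -0.04, 0, 0],
    [0.006, -0.04, 0, 0],
    [0.006, -0.04, 0, 0],
    [0.006, -0.038, 0, 0],
    [0.006, -0.037, 0, 0],
    [0, 0, 0.015, 0],
  ],
)

```text
time: 22.85
tool_pos: [608.0, 229.0, 142.0]
ee_rot: [-179.8, -0.3, -0.1]
wrist_force: [-0.2, -0.7, 0.1]
grip_width: 28.7
grip_force: 15.0
```

Call:
drive_tool(
  series=[
    [0, 0, 0.02, 0],
    [0, 0, 0.02, 0],
    [0, 0, 0.02, 0],
    [0, 0, 0, 0],
    [0, 0, 0, 0],
  ],
)

```text
time: 23.35
tool_pos: [605.5, 223.0, 79.2]
ee_rot: [180.0, 0.1, -0.3]
wrist_force: [0.2, 0.1, 0.6]
grip_width: 28.8
grip_force: 15.0
```

```bash
python3 - <<'E'
from h import *
log()
im,d=ctrl.grab_frame("wrist"); save(im,"w6.png")
E
```

```text
23.35 [605.5 223.   79.2] [ 1.8e+02  1.0e-01 -3.0e-01] [ 1.2550e+01  2.7110e+01  8.3870e+01 -1.0000e-02  6.9130e+01  1.0288e+02] [0.2 0.1 0.6] 28.8 15.0
```

View pics/w6.png

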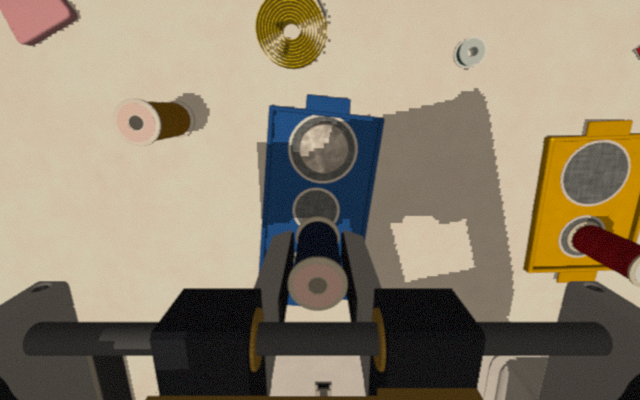

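The wrist view shows navy held upright at (318,280), just short of the middle pad at (316,208). The steel weight is well centred at (323,148). Lowering navy.

Call:
drive_tool(
  series=[
    [-0.001, -0.001, 0.015, 0],
    [0, 0, 0.018, 0],
    [0, 0, 0.015, 0],
    [0, 0, 0.008, 0],
    [0, 0, 0.0035, 0],
    [0, 0, 0, 0],
    [0, 0, 0, 0],
    [0, 0, 0, 0],
  ],
)

```text
time: 24.2
tool_pos: [605.9, 225.0, 21.4]
ee_rot: [-180.0, -0.1, -0.2]
wrist_force: [-0.2, -0.3, -1.0]
grip_width: 28.9
grip_force: 15.0
```

Call:
drive_tool(
  series=[
    [-0.001, 0, 0.0025, 0],
    [0, 0, 0, 0],
    [0, 0, 0, 0],
  ],
)

```text
time: 24.5
tool_pos: [605.0, 225.0, 18.7]
ee_rot: [-180.0, -0.1, -0.2]
wrist_force: [1.3, 0.6, 3.3]
grip_width: 28.8
grip_force: 15.0
```

Call:
drive_tool(
  series=[
    [0, 0, 0, 0],
    [0, 0, 0, 0],
    [0, 0, 0, 0],
    [0, 0, 0, 0],
    [0, 0, -0.01, 0],
    [0, 0, -0.03, 0],
    [0, 0, -0.03, 0],
    [0, 0, -0.03, 0],
    [0, 0, -0.02, 0],
  ],
  grip=0.1,
)

```text
time: 25.4
tool_pos: [605.5, 225.2, 141.7]
ee_rot: [-179.9, -0.2, -0.2]
wrist_force: [0.7, -0.4, -0.4]
grip_width: 51.6
grip_force: 0.0
```

Call:
drive_tool(
  series=[
    [0.002, 0.02, 0, 0],
    [0.002, 0.037, 0, 0],
    [0.003, 0.04, 0, 0],
    [0.003, 0.04, 0, 0],
    [0.003, 0.04, 0, 0],
    [0.003, 0.04, 0, 0],
    [0.003, 0.04, 0, 0],
    [0.003, 0.04, 0, 0],
    [0.002, 0.04, 0, 0],
    [0.002, 0.037, 0, 0],
    [0.002, 0.036, 0, 0],
    [0, 0, 0.02, 0],
  ],
)

```text
time: 26.6
tool_pos: [633.2, -191.8, 122.4]
ee_rot: [179.7, -0.5, -0.5]
wrist_force: [0.4, 0.6, 0.2]
grip_width: 51.8
grip_force: 0.0
```

Call:
drive_tool(
  series=[
    [0, 0, 0.02, 0],
    [0, 0, 0.015, 0],
    [0, 0, 0, 0],
    [0, 0, 0, 0],
  ],
)

```text
time: 27.0
tool_pos: [630.4, -184.9, 83.2]
ee_rot: [-180.0, 0.0, -0.2]
wrist_force: [-0.0, -0.6, -0.6]
grip_width: 52.0
grip_force: 0.0
```

```bash
python3 - <<'E'
from h import *
log()
im,d=ctrl.grab_frame("wrist"); save(im,"w7.png"); P=cloud("wrist",d)
print("thimble");blob(P,d,633,-185.5,22,20)
im,d=ctrl.grab_frame("top"); P=cloud("top",d)
print("navy");blob(P,d,604,224,63,22)
E
```

```text
27.0 [ 630.4 -184.9   83.2] [-180.     0.    -0.2] [-23.89  28.06  81.93   0.    70.02  66.32] [-0.  -0.6 -0.6] 52.0 0.0
thimble
256 [ 634.6 -186.2   22.5] [13.9 13.9  6.8]
navy
94 [604.9 223.7  64.3] [26.  27.9  8.2]
```

View pics/w7.png

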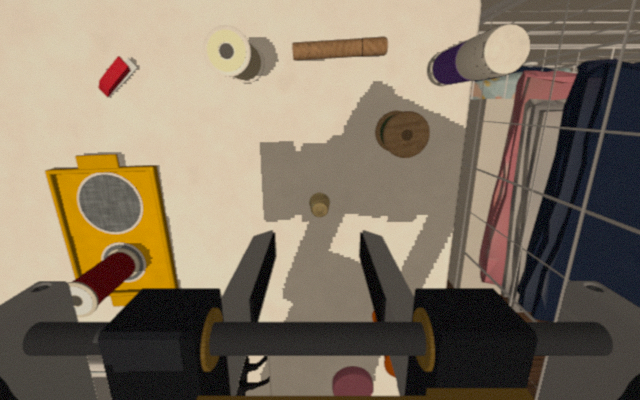

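The wrist view shows the thimble at (320,204), between the fingers and well clear of the green spool at (405,133). Navy is measured on its pad.

Call:
drive_tool(
  series=[
    [0.003, 0.001, 0.015, 0],
    [0, 0, 0.02, 0],
    [0, 0, 0.02, 0],
    [0, 0, 0.014, 0],
    [0, 0, 0.007, 0],
    [0, 0, 0.003, 0],
    [0, 0, 0, 0],
    [0, 0, 0, 0],
  ],
)

```text
time: 27.9
tool_pos: [634.2, -186.6, 4.9]
ee_rot: [180.0, -0.1, -0.2]
wrist_force: [-0.0, -0.1, -0.7]
grip_width: 51.6
grip_force: 0.0
```

Call:
drive_tool(
  series=[
    [0, 0, 0, 0],
    [0, 0, 0, 0],
    [0, 0, 0, 0],
    [0, 0, 0, 0],
    [0, 0, 0, 0],
    [0, 0, 0, 0],
  ],
  grip=-1,
  force=10,
)

```text
time: 28.5
tool_pos: [633.4, -186.3, 4.0]
ee_rot: [180.0, -0.0, -0.2]
wrist_force: [-0.2, -0.4, 0.1]
grip_width: 15.8
grip_force: 10.0
```

Call:
drive_tool(
  series=[
    [0, 0, -0.01, 0],
    [0, 0, -0.03, 0],
    [0, 0, -0.03, 0],
    [0, 0, -0.03, 0],
    [0, 0, -0.02, 0],
    [0, 0, 0, 0],
    [0, 0, 0, 0],
  ],
)

```text
time: 29.2
tool_pos: [633.4, -186.3, 124.3]
ee_rot: [180.0, -0.0, -0.2]
wrist_force: [-0.1, 0.3, -0.4]
grip_width: 15.7
grip_force: 9.9
```

Call:
drive_tool(
  series=[
    [-0.004, -0.02, 0, 0],
    [-0.007, -0.038, 0, 0],
    [-0.007, -0.04, 0, 0],
    [-0.007, -0.04, 0, 0],
    [-0.008, -0.04, 0, 0],
    [-0.008, -0.04, 0, 0],
    [-0.007, -0.04, 0, 0],
    [-0.007, -0.04, 0, 0],
    [-0.007, -0.04, 0, 0],
    [-0.007, -0.04, 0, 0],
    [-0.006, -0.038, 0, 0],
    [0, 0, 0.01, 0],
  ],
)

```text
time: 30.4
tool_pos: [557.6, 235.5, 113.2]
ee_rot: [-179.9, 0.1, 0.1]
wrist_force: [1.2, -0.9, -0.9]
grip_width: 15.9
grip_force: 9.9
```

Call:
drive_tool(
  series=[
    [0, 0, 0.02, 0],
    [0, 0, 0.02, 0],
    [0, 0, 0, 0],
    [0, 0, 0, 0],
    [0, 0, 0, 0],
  ],
)

```text
time: 30.9
tool_pos: [560.4, 230.0, 74.5]
ee_rot: [-180.0, -0.0, -0.3]
wrist_force: [-1.0, -0.2, 0.1]
grip_width: 16.2
grip_force: 9.9
```

```bash
python3 - <<'E'
from h import *
log()
im,d=ctrl.grab_frame("wrist"); save(im,"w8.png")
E
```

```text
30.9 [560.4 230.   74.5] [-180.    -0.    -0.3] [ 14.13  23.08  90.35   0.    66.53 104.39] [-1.  -0.2  0.1] 16.2 9.9
```

View pics/w8.png

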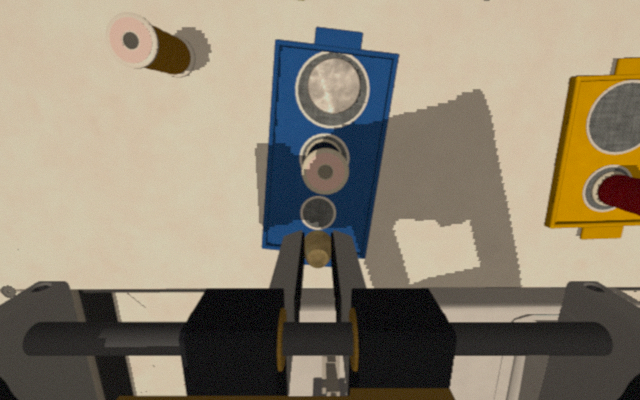

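The wrist view shows the thimble held at (317,250), just short of the small pad at (318,212). Navy and steel are on their pads. Lowering the thimble.

Call:
drive_tool(
  series=[
    [-0.002, 0, 0.015, 0],
    [0, 0, 0.02, 0],
    [0, 0, 0.015, 0],
    [0, 0, 0.008, 0],
    [0, 0, 0.005, 0],
    [0, 0, 0, 0],
    [0, 0, 0, 0],
    [0, 0, 0, 0],
  ],
)

```text
time: 31.75
tool_pos: [558.9, 230.2, 11.8]
ee_rot: [-180.0, -0.1, -0.2]
wrist_force: [0.2, -0.2, -1.0]
grip_width: 16.1
grip_force: 9.9
```

Call:
drive_tool(
  series=[
    [0, 0, 0, 0],
  ],
)

```text
time: 31.85
tool_pos: [558.8, 230.2, 11.8]
ee_rot: [-180.0, -0.1, -0.2]
wrist_force: [1.4, 0.2, -0.7]
grip_width: 16.1
grip_force: 9.9
```

Call:
drive_tool(
  series=[
    [-0.001, 0, 0.003, 0],
    [0, 0, 0.0014, 0],
    [0, 0, 0, 0],
    [0, 0, 0, 0],
  ],
)

```text
time: 32.25
tool_pos: [557.1, 230.1, 6.9]
ee_rot: [-180.0, 0.0, -0.2]
wrist_force: [-1.0, -0.1, 4.1]
grip_width: 15.8
grip_force: 10.1
```

Call:
drive_tool(
  series=[
    [0, 0, 0, 0],
    [0, 0, 0, 0],
    [0, 0, 0, 0],
    [0, 0, 0, 0],
    [0, 0, -0.01, 0],
    [0, 0, -0.03, 0],
    [0, 0, -0.03, 0],
    [0, 0, -0.03, 0],
    [0, 0, -0.03, 0],
    [0, 0, -0.01, 0],
    [0, 0, 0, 0],
  ],
  grip=-0.06,
)

```text
time: 33.35
tool_pos: [558.7, 230.5, 149.0]
ee_rot: [-179.9, -0.3, -0.2]
wrist_force: [0.7, -0.2, -0.9]
grip_width: 44.3
grip_force: 0.0
```

```bash
python3 - <<'E'
from h import *
log()
im,d=ctrl.grab_frame("wrist"); save(im[:, 150:500],"w9.png"); P=cloud("wrist",d)
print("thimble");blob(P,d,558,230,25,18);print("navy");blob(P,d,604,225,64,22);print("steel");blob(P,d,656,218,18,26)
E
```

```text
33.35 [558.7 230.5 149. ] [-179.9   -0.3   -0.2] [ 14.22  17.97  87.58  -0.    74.16 104.45] [ 0.7 -0.2 -0.9] 44.3 0.0
thimble
135 [555.  230.1  23. ] [12.6 13.1  4.8]
navy
849 [602.5 225.1  62.4] [28.9 28.6  4.3]
steel
1321 [654.5 218.   15.9] [36.4 36.7  4.1]
```

View pics/w9.png

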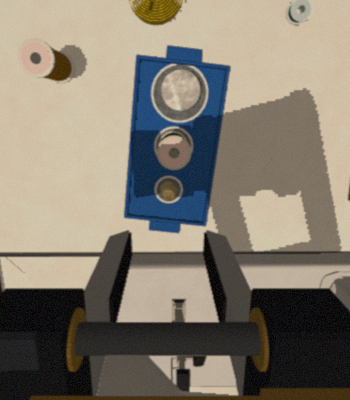

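All three jeans things stand centred on their pads: steel at (180,92), navy at (174,150) and thimble at (168,189) in the crop. Next is the pink weight.

Call:
drive_tool(
  series=[
    [0, 0.02, 0, 0],
    [0, 0.04, 0, 0],
    [0, 0.04, 0, 0],
    [0, 0.04, 0, 0],
    [0, 0.04, 0, 0],
    [0, 0.04, 0, 0],
    [0, 0.04, 0, 0],
    [-0.002, 0.04, 0, 0],
    [-0.003, 0.04, 0, 0],
    [-0.004, 0.04, 0, 0],
    [-0.005, 0.04, 0, 0],
    [0, 0, 0, 0],
  ],
  grip=0.5,
)

```text
time: 34.6
tool_pos: [539.3, -193.9, 144.0]
ee_rot: [-180.0, 0.2, -0.6]
wrist_force: [0.3, 1.3, -0.2]
grip_width: 70.4
grip_force: 0.0
```

Call:
drive_tool(
  series=[
    [0, 0, 0, 0.14],
    [0, 0, 0, 0.14],
    [0, 0, 0, 0.14],
    [0, 0, 0, 0.14],
    [0, 0, 0, 0.14],
    [0, 0, 0, 0.14],
    [0, 0, 0, 0.14],
    [0, 0, 0, 0.14],
    [0, 0, 0, 0.14],
    [0, 0, 0, 0.136],
    [0, 0, 0, 0],
    [0, 0, 0, 0],
  ],
)

```text
time: 35.8
tool_pos: [540.5, -188.8, 145.0]
ee_rot: [179.9, 0.1, -80.0]
wrist_force: [-0.7, -0.8, -0.1]
grip_width: 70.5
grip_force: 0.0
```

```bash
python3 - <<'E'
from h import *
log()
im,d=ctrl.grab_frame("wrist"); save(im,"w10.png"); P=cloud("wrist",d)
print("pink");blob(P,d,440,-219,11,32)
im,d=ctrl.grab_frame("top"); P=cloud("top",d)
print("pink");blob(P,d,440,-219,11,32)
E
```

```text
35.8 [ 540.5 -188.8  145. ] [ 1.799e+02  1.000e-01 -8.000e+01] [-2.792e+01  1.484e+01  9.211e+01  1.000e-02  7.322e+01  1.421e+02] [-0.7 -0.8 -0.1] 70.5 0.0
pink
1321 [ 438.2 -220.5   11.7] [41.5 41.9  7.9]
pink
0
```

Call:
drive_tool(
  series=[
    [0.0024, 0.018, 0, 0],
    [0.003, 0.0225, 0, 0],
    [0.003, 0.023, 0, 0],
    [0.003, 0.023, 0, 0],
    [0.002, 0.02, 0, 0],
    [0, 0, 0.015, 0],
    [0, 0, 0.02, 0],
    [0, 0, 0.02, 0],
    [0, 0, 0, 0],
    [0, 0, 0, 0],
  ],
)

```text
time: 36.9
tool_pos: [438.5, -221.0, 91.5]
ee_rot: [180.0, 0.0, -80.2]
wrist_force: [0.2, -0.1, -0.0]
grip_width: 70.6
grip_force: 0.0
```

```bash
python3 - <<'E'
from h import *
log()
im,d=ctrl.grab_frame("wrist"); save(im,"w11.png"); P=cloud("wrist",d)
print("pink");blob(P,d,438,-220,11,32)
E
```

```text
36.9 [ 438.5 -221.    91.5] [180.    0.  -80.2] [-36.86   9.14 106.16   0.    64.75 133.32] [ 0.2 -0.1 -0. ] 70.6 0.0
pink
1769 [ 437.8 -221.3   12.3] [41.6 42.1  7.4]
```

View pics/w11.png

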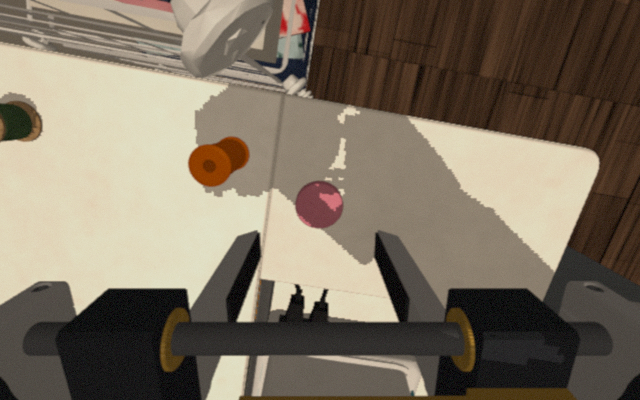

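The wrist view shows the pink disc at (319,204), centred between the fingers, with orange clear at (210,163).

Call:
drive_tool(
  series=[
    [0, 0, 0.02, 0],
    [0, 0, 0.025, 0],
    [0, 0, 0.02, 0],
    [0, 0, 0.012, 0],
    [0, 0, 0.007, 0],
    [0, 0, 0.003, 0],
    [0, 0, 0, 0],
    [0, 0, 0, 0],
    [0, 0, 0, 0],
  ],
)

```text
time: 37.85
tool_pos: [439.3, -221.7, 5.4]
ee_rot: [-179.9, -0.1, -80.2]
wrist_force: [0.6, -0.4, -0.4]
grip_width: 70.6
grip_force: 0.0
```

Call:
drive_tool(
  series=[
    [0, 0, 0, 0],
    [0, 0, 0, 0],
    [0, 0, 0, 0],
    [0, 0, 0, 0],
    [0, 0, 0, 0],
    [0, 0, 0, 0],
  ],
  grip=-1,
  force=20,
)

```text
time: 38.45
tool_pos: [438.5, -221.2, 4.6]
ee_rot: [180.0, 0.0, -80.2]
wrist_force: [-1.0, -0.9, 1.9]
grip_width: 41.3
grip_force: 20.0
```

Call:
drive_tool(
  series=[
    [0, 0, -0.01, 0],
    [0, 0, -0.03, 0],
    [0, 0, -0.03, 0],
    [0, 0, -0.03, 0],
    [0, 0, -0.03, 0],
    [0, 0, -0.01, 0],
    [0, 0, 0, 0],
    [0, 0, 0, 0],
  ],
)

```text
time: 39.25
tool_pos: [437.9, -220.6, 143.4]
ee_rot: [179.9, 0.1, -80.2]
wrist_force: [0.1, -0.2, -2.1]
grip_width: 41.3
grip_force: 20.0
```

Call:
drive_tool(
  series=[
    [-0.0024, -0.02, 0, 0],
    [-0.003, -0.025, 0, 0],
    [-0.003, -0.025, 0, 0],
    [-0.003, -0.025, 0, 0],
    [-0.002, -0.021, 0, 0],
    [0, 0, 0, 0],
    [0, 0, 0, -0.14],
    [0, 0, 0, -0.14],
    [0, 0, 0, -0.14],
    [0, 0, 0, -0.14],
    [0, 0, 0, -0.14],
    [0, 0, 0, -0.14],
  ],
)

```text
time: 40.45
tool_pos: [548.5, -188.0, 142.3]
ee_rot: [180.0, 0.3, -31.8]
wrist_force: [-0.4, -0.2, -0.5]
grip_width: 41.7
grip_force: 20.0
```

Call:
drive_tool(
  series=[
    [0, 0, 0, -0.14],
    [0, 0, 0, -0.14],
    [0, 0, 0, -0.14],
    [0, 0, 0, -0.14],
    [0, 0, 0, 0],
    [0, 0, 0, 0],
  ],
)

```text
time: 41.05
tool_pos: [549.3, -188.1, 143.2]
ee_rot: [-179.9, 0.2, -0.2]
wrist_force: [0.3, -0.4, -1.3]
grip_width: 41.4
grip_force: 20.0
```

Call:
drive_tool(
  series=[
    [0.014, -0.03, 0, 0],
    [0.0155, -0.033, 0, 0],
    [0.0155, -0.033, 0, 0],
    [0.0155, -0.033, 0, 0],
    [0.0145, -0.032, 0, 0],
    [0.0094, -0.0206, 0, 0],
    [0, 0, 0.02, 0],
    [0, 0, 0.025, 0],
    [0, 0, 0.025, 0],
    [0, 0, 0, 0],
    [0, 0, 0, 0],
    [0, 0, 0, 0],
  ],
)

```text
time: 42.25
tool_pos: [636.3, -7.1, 76.1]
ee_rot: [180.0, -0.2, -0.1]
wrist_force: [0.5, 1.3, -0.7]
grip_width: 41.4
grip_force: 20.0
```

```bash
python3 - <<'E'
from h import *
log()
im,d=ctrl.grab_frame("wrist"); P=cloud("wrist",d); save(im,"w12.png")
print("red");blob(P,d,578,-8,63,24);print("held");blob(P,d,633,-6,81,30)
E
```

```text
42.25 [636.3  -7.1  76.1] [ 1.8e+02 -2.0e-01 -1.0e-01] [-8.42 26.18 85.64 -0.   68.03 81.65] [ 0.5  1.3 -0.7] 41.4 20.0
red
913 [580.7  -8.1  63.6] [22.3 28.6  6.6]
held
3760 [637.5  -6.5  83.2] [41.5 54.2 10. ]
```

Call:
drive_tool(
  series=[
    [-0.0025, 0, 0.015, 0],
    [0, 0, 0.02, 0],
    [0, 0, 0.015, 0],
    [0, 0, 0.01, 0],
    [0, 0, 0.005, 0],
    [0, 0, 0, 0],
    [0, 0, 0, 0],
    [0, 0, 0, 0],
    [0, 0, 0, 0],
  ],
)

```text
time: 43.2
tool_pos: [633.3, -6.8, 10.3]
ee_rot: [180.0, -0.1, -0.0]
wrist_force: [-0.2, -0.0, -1.1]
grip_width: 41.2
grip_force: 20.0
```

Call:
drive_tool(
  series=[
    [0, 0, 0.0025, 0],
    [0, 0, 0, 0],
    [0, 0, 0, 0],
  ],
)

```text
time: 43.5
tool_pos: [633.4, -6.8, 7.6]
ee_rot: [180.0, -0.1, -0.0]
wrist_force: [1.3, -0.9, 1.2]
grip_width: 41.4
grip_force: 20.0
```

Call:
drive_tool(
  series=[
    [0, 0, 0, 0],
    [0, 0, 0, 0],
    [0, 0, 0, 0],
    [0, 0, 0, 0],
    [0, 0, -0.01, 0],
    [0, 0, -0.03, 0],
    [0, 0, -0.03, 0],
    [0, 0, -0.03, 0],
    [0, 0, -0.03, 0],
    [0, 0, -0.01, 0],
    [0, 0, 0, 0],
    [0, 0, 0, 0],
  ],
  grip=0.07,
)

```text
time: 44.7
tool_pos: [631.7, -6.6, 145.8]
ee_rot: [-180.0, 0.1, -0.0]
wrist_force: [-0.7, -0.2, -0.7]
grip_width: 50.1
grip_force: 0.0
```

Call:
drive_tool(
  series=[
    [0, 0.02, -0.02, 0],
    [0, 0.04, -0.02, 0],
    [0, 0.04, -0.02, 0],
    [0, 0.04, -0.02, 0],
    [0, 0.03, 0, 0],
    [0, 0, 0, 0],
    [0, 0, 0, 0],
    [0, 0, 0, 0],
  ],
)

```text
time: 45.5
tool_pos: [631.7, -175.2, 224.8]
ee_rot: [-179.9, 0.2, 0.0]
wrist_force: [-0.2, 0.8, -0.2]
grip_width: 50.2
grip_force: 0.0
```

```bash
python3 - <<'E'
from h import *
log()
im,d=ctrl.grab_frame("top"); P=cloud("top",d); save(cv2.resize(im[110:280,160:490],None,fx=2.4,fy=2.4,interpolation=cv2.INTER_CUBIC),"end.png")
for n,x,y,h,r in [("steel",655,218,18,26),("navy",604,224,64,22),("thimble",558,230,25,18),("pink",634,-7,14,28),("red",578,-8,63,22),("mustard",675,335,59,24),("green",694,-248,36,24)]:
    print(n);blob(P,d,x,y,h,r)
E
```

```text
45.5 [ 631.7 -175.2  224.8] [-179.9    0.2    0. ] [-2.308e+01  2.096e+01  7.447e+01  3.000e-02  8.480e+01  6.688e+01] [-0.2  0.8 -0.2] 50.2 0.0
steel
157 [657.3 216.4  18.4] [37.8 36.7  9.6]
navy
88 [605.1 223.8  64.2] [26.1 28.1  8.7]
thimble
25 [556.9 228.9  25.1] [13.3 12.8  8.5]
pink
187 [632.3  -8.1  14.4] [39.9 39.6 10. ]
red
95 [578.1  -9.2  63.2] [28.3 25.5  9. ]
mustard
92 [679.6 333.   59.6] [27.2 26.5  8.1]
green
0
```

View pics/end.png

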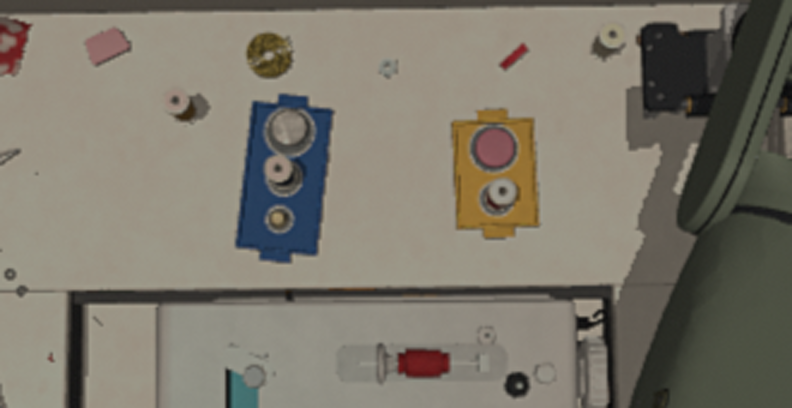

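The final top view shows all five things upright on their pads, each within about 3 mm of the centre. Blue tray: (290,130), (279,172), (278,218). Yellow tray: (494,148), (498,195). The arm is clear of everything, so I'm handing in.

```bash
python3 -c "
from h import *
print(ctrl.job_done())"
```

```text
the job is handed in; nothing more can be done
None
```

Both kits are made up, jeans kit first, with all five things upright within about 3 mm of their pad centres, and I handed the job in at about 45 s; the hand-in gave no verdict, mustard measured unmoved, and the arm hid green in the last picture, though nothing passed near it.

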